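# Push the jar's price holder behind the rail lip of the nut case and hold it home

### The arm

A 6-joint arm with a two-finger parallel gripper is mounted at the origin on the work surface. World frame = base frame: x ahead of the robot, y to its left, z up, the work surface at z = 0. Lengths are in m, angles in degrees, forces in N, time in s.
With the tool pointing down it reaches from about 0.325 to 0.75 m from the base axis. Payload 7.6 kg.
Tool frame: the origin (TCP) lies midway between the tips of the shut fingers; the grasp point (between the pads) lies 19 mm behind it (manip.grip_point_offset is the x of the grasp point in the tool frame, in m); x points along the fingers, y is the direction in which the jaws open and shut, and the axes are right-handed (so a half turn about x gives the same grasp; the last joint's range is limited). The gripper opens to 85 mm and grips with 20 to 120 N. Pads are 22 mm wide; open, the fingers measure 114 mm over their backs; the gripper's body (76 mm by 85 mm) begins 54 mm behind the grasp point. The pads swing forward as they close: fully open they stand 13 mm farther back than shut.
Start: joints at [64.899, 2.991, 80.254, -0, 96.75, -4.028], TCP at [0.189, 0.49, 0.231] pointing down, gripper open.
Joint ranges: [-166.34, 166.34], [-52.06, 124.39], [6.96, 135.62], [-60.46, 240.46], [14.63, 156.25], [-167.68, 167.68]. Speed limits (degrees/s): [147.25, 147.25, 172.46, 180, 180, 180].

### API

Orientations are given as [roll, pitch, yaw] about the fixed x, y, z axes, in that order (R = Rz(yaw) Ry(pitch) Rx(roll)).
In Python, from rig import manip gives the robot as it stands. Calls block until the motion is done:
- manip.movep(position, orientation): joint-space move of the TCP to a pose.
- manip.line_to(position, attitude=None, max_speed=0.15): straight line of the TCP; attitude=None keeps the orientation; max_speed is the mean speed in m/s.
- manip.move_j(angles): joint-space move.
- manip.open_gripper() and manip.close_gripper(force=None): open the fingers fully, or close them until they stop; force is the grip in N (None keeps the last).
- manip.pause(seconds).
- manip.inverse_kinematics(position, orientation): joint angles nearest the present ones, or None.
- manip.observe(): the state.
- manip.camera(name): name is "scene" or "top" or "wrist"; returns a dict with "frame" (480x640x3 uint8, red, green, blue), "vfov" (degrees; the focal length in pixels is half the picture's height over the tangent of half this angle, whatever the lens; pixels are square), "cx", "cy" (the principal point, pixels), "eye" and "attitude" of the camera in the world; the wrist camera has in their place "mount" (4x4, takes a point from camera to tool coordinates, whose origin is the TCP and whose axes are the tool frame's). Camera axes: x right, y down, z forward; pixel columns grow to the right and rows downward; lengths in m; the calibration is good to about 2 mm. A picture is of the moment at which its call begins: read the wrist's pose just before it. There is no depth.
A pose or a line that the arm cannot do raises manip.IKError and nothing moves.
- manip.hand_in(): hands the job in, once; it reports no verdict.
The state is a dict: "time_s": time; "qpos": joint angles; "qvel": joint speeds; "tau": joint torques, N m; "position": TCP position; "ee_rot": TCP orientation; "ft_force": force on the tool from outside, world axes, zero at the start; "torque": the same for the moment, N m; "finger_gap": opening from 0.0 (shut) to 1.0 (fully open).
Only numpy, scipy, OpenCV 4.12 (cv2) and the standard library are available. Lean on these libraries where they do the work, as an engineer would, in place of code of your own. Each camera call takes 0.05 s, during which the arm holds its last target.

### The job

The jar of nuts in the display case has lost its price: swing the clear front gate wide open by its handle and leave it open, then take the rectangular price holder out of the wooden rack and push its foot down behind the sprung lip of the rail in front of the jar, centred on the jar, card facing the robot's side, square and upright, until it sits firmly on the bottom of the rail. Do not force it harder than it needs to bottom, and leave the other goods where they are. Finish while still holding the holder pressed down firmly in the rail: do not let go.

Things in the scene. Friction and masses are not known exactly. Their poses are not given: they have to be found in the camera images.
- case: Open-topped display case fixed to the counter: 220 deep (x), 250 wide (y), 156 high; white plinth and deck, clear cheeks (at y = -122 and 122) and back. Origin: centre of its underside, on the counter; x from its front (gate, towards the robot) to its back, y to the robot's left, z up. Goods stand on the deck, z = 50, in two places: x about 20, y = 58 or -58, fronts over 45 behind the rail.
- rail_back (a point): Middle of the top front edge of the price rail's aluminium back plate: x = -75, y = 0, z = 84 of the case, axes as the case. The rail runs along the deck's front, y -117 to 117, open at the top: this upright plate behind, the rail bottom (rail_seat) 39 below its top, the sprung lip in front. A foot held against the plate's face and moved down goes in behind the lip.
- lip (a joint): Slick black sprung lip of the rail, hinged along its foot at x = -81, z = 45 of the case; rad, 0 at rest, grows as it gives way to the front (to 0.7). At rest it leans in to 2 from the back plate at z = 65, then flares out to the front, ending at z = 77, about 9 from the plate. A 4 thick foot opens it by some 0.1 to 0.2; it then clamps the foot with about 4 N; pushing past it takes some 3 to 9 N.
- rail_seat: Rigid level bottom of the price rail, part of the case, on which the holder's foot is pressed. Origin: middle of its length, on its upper face, 45 above the counter, 4.5 in front of the back plate; axes as the case. The holder is home when its underside is at this height.
- gate (a joint): Clear gate with aluminium edges, closing the case's front before the rail: 236 wide, 8 thick, 34 to 158 above the counter, upright hinge at its left end (+y of the case). Rad: 0 shut, grows as the free right end swings out to the robot (clockwise from above), stop at 1.75; may start ajar (up to 0.22). It stays where it is left. Wide open: more than 1.0.
- gate_hinge (a point): Point on the gate's upright hinge axis, 130 above the counter (x = -110, y = 122 of the case). It turns with the gate: -y points along the gate to its free end, -x outwards from its front face.
- gate_handle (a point): Grip point on the gate's handle: a round upright steel bar 10 thick, 75 to 150 above the counter, its axis 38 in front of the gate's middle plane (29 clear behind the bar) and 215 from the hinge axis along the gate. The point is on the bar's axis, 130 above the counter. Axes as gate_hinge.
- holder: Rectangular price holder, loose, 50 g, 86 high. Origin: middle of its underside. Foot: clear blade 4 thick (x -2 to 2), 56 wide (y), rounded below, up to z = 40. On it a grey frame with a white card: 60 wide (y), 10 thick (x -8 to 2, so flush with the foot at the back), z = 40 to 86. +x is its back, -x its card side. It stands in one of the rack's slots, underside 12 above the counter.
- holder_card (a point): Middle of the holder's white card, on its front: x = -8, y = 0, z = 63 of the holder.
- jar: Round clear jar of nuts with a steel lid, 70 across, 94 high, on the deck in one of the two places in the case. Origin: centre of its underside. The holder belongs in front of it, at the same y of the case. Leave it in place.
- tub: Square white tub of nuts, 70 x 70 x 60 high, in the other place of the case; origin: centre of its underside. Leave it.
- rack: Wooden rack fixed to the counter, 130 (x) x 96 (y) x 30 high, with two slots 6 wide, 84 long (along y) and 18 deep, at x = -30 and x = 30. Origin: centre of its underside.
- round_ticket: The other ticket in the rack: same foot as the holder, but a round grey head 52 across, 10 thick, up to 88 above its underside, in the other slot, 60 from the holder. Origin: middle of its underside. Leave it in its slot.
- tin: Upright tin, 74 across, 105 high, origin: centre of its underside. Leave it.
- cleaner: Upright white bottle, 60 across, 170 high, origin: centre of its underside. Leave it.
- tape: Roll of clear tape lying flat, 84 across, 24 high, origin: centre of its underside. Leave it.
- scoop: Small steel nut scoop on the counter, 155 long, 50 wide, 31 high, handle to its -x; origin on the underside, near the middle. Leave it.
Things that resemble listed ones, but are neither listed nor needed, are in the scene too. What is shaped like the holder but orange or pink is not meant.

How it is judged (in metres and radians):
On the way, in this order (a step that is already met when the one before it is completed fails the run):
1. the gate is swung wide open (more than 1.0 rad) (value of joint gate above 1 rad), for 0.2 s.
2. the rectangular holder is lifted out of the rack in the gripper, the gate still open (height (world z) of holder above 0.05 m and contact force between the fingers and holder above 1 N and value of joint gate above 1 rad), for 0.2 s.
At the end, for the whole second after the job is handed in: Gate open beyond 1.0 rad; holder's foot behind the lip, underside within 2.5 mm of the rail bottom, within 22 mm of the jar's middle along the rail, upright and square within 0.10 rad, card in front, at rest, the gripper still pressing it on the bottom with over 2 N (value of joint gate above 1 rad and ((y of jar in the frame of case above 0 m and y of holder in the frame of case between 0.036 and 0.08 m) or (y of jar in the frame of case below 0 m and y of holder in the frame of case between -0.08 and -0.036 m)) and x of holder in the frame of case between -0.081 and -0.074 m and z of holder in the frame of case below 0.0475 m and angle between holder's own z axis and vertical below 0.1 rad and angle between the x axis of holder and the x axis of case, either way round below 0.1 rad and x of holder_card in the frame of case below -0.079 m and contact force between holder and rail_seat above 2 N and contact force between the fingers and holder above 2 N and linear speed of holder below 0.02 m/s); the arm keeps its last pose, push and grip.
It fails at once if another thing is pushed away, knocked over or taken (moved more than 30 mm) (distance of any of jar, tub, round_ticket, tin, cleaner, tape, scoop from where it was at the start of the episode above 0.03 m).
It fails at once if the holder is forced into the rail (more than 70 N on its bottom) (contact force between holder and rail_seat above 70 N).
It also fails if it takes over 58 s, if anything falls off the work surface, if the arm or the gripper's body presses on something with over 40 N, if the wrist force passes 120 N, or if a joint passes its speed limit or range.

## Working session

There is one attempt and no reset: what is moved stays moved. The work goes in short steps, each a Python script; the robot and the scene stay as the last script left them, time stands still between calls to the robot, and variables do not carry over. Pictures are saved under pics/ and viewed, and the job is handed in when it is done.

```bash
mkdir -p pics; ls; python3 - <<'E'
from rig import manip
import cv2,numpy as np
o=manip.observe();print(o['time_s'],o['position'],o['ee_rot'],o['finger_gap'],manip.grip_point_offset)
for n in ['scene','top','wrist']:
    c=manip.camera(n);cv2.imwrite(f'pics/{n}0.png',c['frame'][:,:,::-1])
    print(n,{k:(np.round(v,4).tolist() if not isinstance(v,str) else v) for k,v in c.items() if k!='frame'})
E
```

```text
pics
0.0 [0.18862728 0.48960605 0.23043263] [ -93.87845794   89.9060777  -114.95105688] 0.9968304971481764 -0.0187
scene {'vfov': 56.845, 'cx': 313.9283, 'cy': 239.7091, 'eye': [1.064, 0.4341, 0.6529], 'attitude': [-127.3767, 0.7378, 126.617]}
top {'vfov': 44.5645, 'cx': 320.4128, 'cy': 228.9436, 'eye': [0.358, -0.0089, 1.3805], 'attitude': [-174.1154, 0.5888, -91.3058]}
wrist {'vfov': 69.9472, 'cx': 315.105, 'cy': 232.9762, 'mount': [[0.0007, -0.2693, 0.963, -0.1428], [1.0, 0.0011, -0.0004, -0.0005], [-0.0009, 0.963, 0.2693, -0.0684], [0.0, 0.0, 0.0, 1.0]]}
```

View pics/scene0.png

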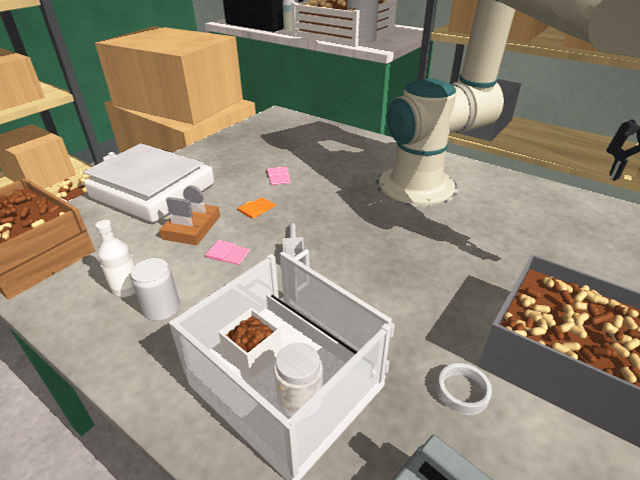

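View pics/top0.png

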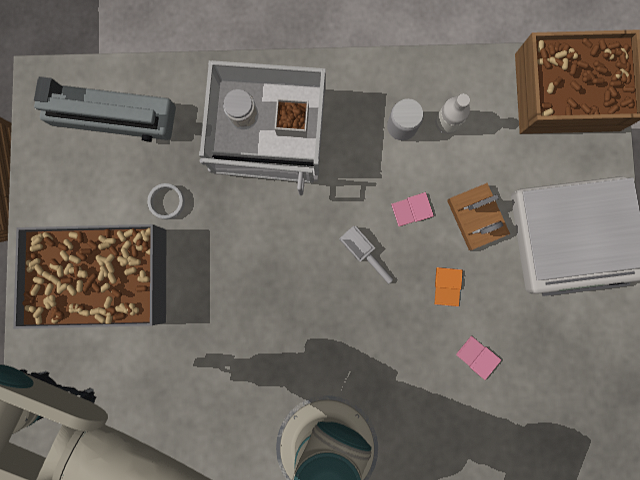

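View pics/wrist0.png

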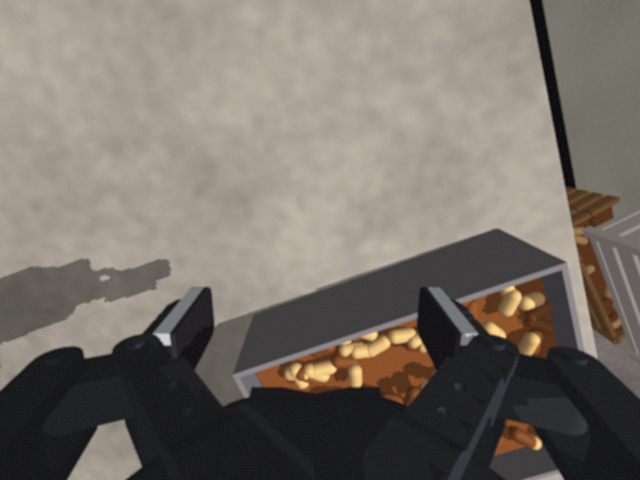

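```bash
cat > h.py <<'E'
from rig import manip
import cv2,numpy as np
from scipy.spatial.transform import Rotation as Ro
def R(a): return Ro.from_euler('xyz',a,degrees=True).as_matrix()
def cam(n):
    o=manip.observe(); c=manip.camera(n); f=240/np.tan(np.radians(c['vfov']/2))
    K=np.array([[f,0,c['cx']],[0,f,c['cy']],[0,0,1.]])
    if 'mount' in c:
        T=np.eye(4);T[:3,:3]=R(o['ee_rot']);T[:3,3]=o['position'];T=T@np.array(c['mount'])
    else:
        T=np.eye(4);T[:3,:3]=R(c['attitude']);T[:3,3]=c['eye']
    return c['frame'][:,:,::-1].copy(),K,T
def ray(K,T,uv):
    d=T[:3,:3]@np.linalg.inv(K)@np.array([uv[0],uv[1],1.]);return T[:3,3],d/np.linalg.norm(d)
def onz(K,T,uv,z):
    p,d=ray(K,T,uv);return p+d*(z-p[2])/d[2]
def tri(*obs):
    A=np.zeros((3,3));b=np.zeros(3)
    for K,T,uv in obs:
        p,d=ray(K,T,uv);M=np.eye(3)-np.outer(d,d);A+=M;b+=M@p
    x=np.linalg.solve(A,b)
    res=[np.linalg.norm((np.eye(3)-np.outer(ray(*o)[1],ray(*o)[1]))@(x-o[1][:3,3])) for o in obs]
    return x,res
def proj(K,T,X):
    q=K@T[:3,:3].T@(np.asarray(X)-T[:3,3]);return q[:2]/q[2]
def crop(im,x0,y0,x1,y1,s,name):
    c=cv2.resize(im[y0:y1,x0:x1],None,fx=s,fy=s,interpolation=cv2.INTER_CUBIC)
    cv2.imwrite(name,c)
E
python3 - <<'E'
from h import *
t,K,T=cam('top');crop(t,185,45,345,205,3.7,'pics/t_case.png');crop(t,430,170,530,260,6,'pics/t_rack.png')
s,K,T=cam('scene');crop(s,150,175,230,255,7,'pics/s_rack.png');crop(s,160,220,400,480,2.3,'pics/s_case.png')
E
```

```text
(no output)
```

View pics/t_case.png

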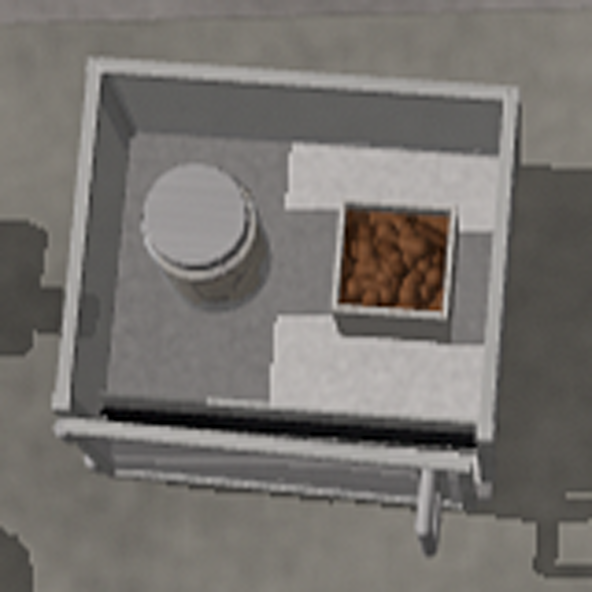

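View pics/t_rack.png

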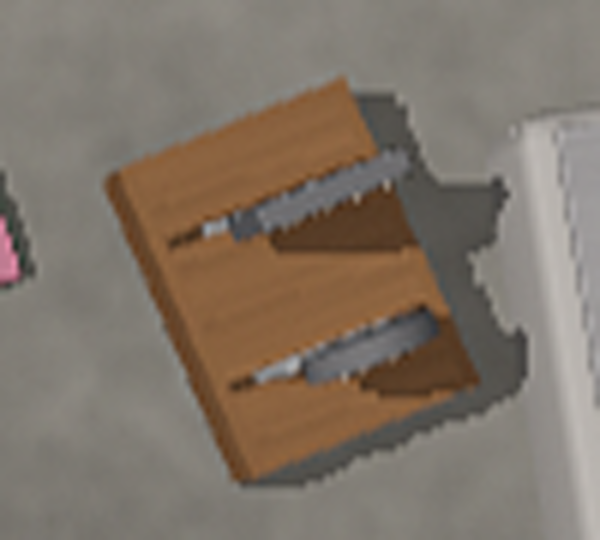

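View pics/s_rack.png

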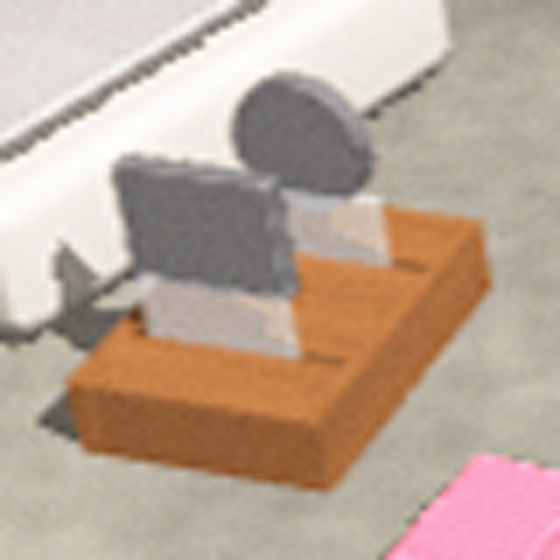

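View pics/s_case.png

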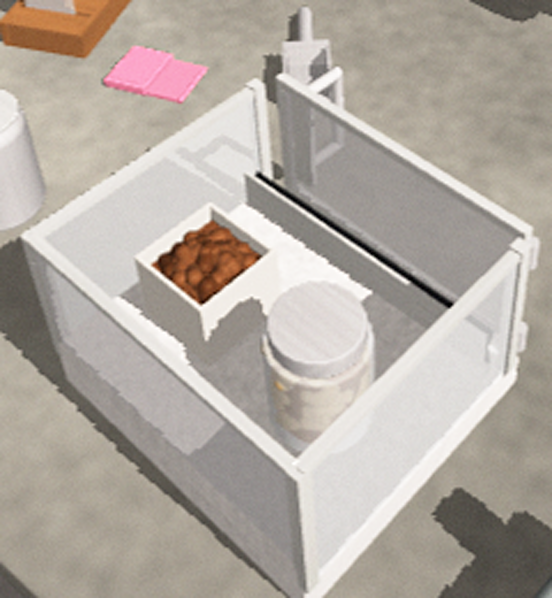

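```bash
python3 - <<'E'
from h import *
t,K,T=cam('top');s,Ks,Ts=cam('scene')
u=lambda p,o,k:((p[0]+.5)/k-.5+o[0],(p[1]+.5)/k-.5+o[1])
tc={'bl':(89,58),'br':(519,88),'fr':(491,440),'fl':(53,411)}
for k,p in tc.items(): print(k,np.round(onz(K,T,u(p,(185,45),3.7),.156),4))
sc={'br':(22,238),'bl':(300,468),'fr':(262,82)}
for k,p in sc.items(): print('s',k,np.round(onz(Ks,Ts,u(p,(160,220),2.3),.156),4))
for k,p in {'gate hinge L':(58,424),'gate free front':(470,468),'handletop':(430,470)}.items(): print(k,np.round(onz(K,T,u(p,(185,45),3.7),.158 if 'gate' in k else .15),4))
# jar lid
print('jar',np.round(onz(K,T,u((194,213),(185,45),3.7),.144),4))
for k,p in {'l':(108,172),'tr':(345,76),'br':(478,383),'bl':(240,482)}.items(): print('rack',k,np.round(onz(K,T,u(p,(430,170),6),.03),4))
E
```

```text
bl [0.8581 0.2349 0.156 ]
br [ 0.8332 -0.0169  0.156 ]
fr [0.6244 0.0042 0.156 ]
fl [0.6477 0.2564 0.156 ]
s br [ 0.8357 -0.012   0.156 ]
s bl [0.853  0.2338 0.156 ]
s fr [0.6238 0.0103 0.156 ]
gate hinge L [0.6396 0.253  0.158 ]
gate free front [0.6079 0.0165 0.158 ]
handletop [0.609  0.0398 0.15  ]
jar [0.767  0.1758 0.144 ]
rack l [ 0.5622 -0.2955  0.03  ]
rack tr [ 0.5976 -0.389   0.03  ]
rack br [ 0.4767 -0.4338  0.03  ]
rack bl [ 0.4408 -0.3406  0.03  ]
```

```bash
cat >> h.py <<'E'
def att(psi):
    c,s=np.cos(np.radians(psi)),np.sin(np.radians(psi))
    M=np.array([[0,-s,c],[0,c,s],[-1,0,0.]])
    return M
def eul(psi,pitch=0):
    return Ro.from_matrix(att(psi)).as_euler('xyz',degrees=True)
E
python3 - <<'E'
from h import *
import warnings;warnings.simplefilter('ignore')
print(eul(-6), np.round(R(eul(-6)),3).tolist())
ps=[([.5,.06,.3],-6),([.576,.0427,.112],-6.6)]
h=np.array([.6386,.2518])
for th in np.radians([0,20,40,60,75,83]):
    a=np.radians(-6.6)-th
    d=np.array([np.sin(a),-np.cos(a)]);n=np.array([-np.cos(a),-np.sin(a)])
    p=h+.215*d+.038*n
    for lag in (0,20,40): ps.append(([*p,.112],np.degrees(a)+lag))
ps+=[([.547,-.354,.07],20.4),([.547,-.354,.2],20.4),([.664,.185,.1],-5.6)]
for p,y in ps:
    q=manip.inverse_kinematics(p,eul(y)); print(np.round(p,3),round(y,1),None if q is None else np.round(q,1))
E
```

```text
[ 6. 90.  0.] [[0.0, 0.105, 0.995], [0.0, 0.995, -0.105], [-1.0, 0.0, 0.0]]
[0.5  0.06 0.3 ] -6 [  2.6  -0.8  76.3  -0.  104.5 -81.4]
[0.576 0.043 0.112] -6.6 [  0.6  15.3  80.3  -0.   84.4 -82.8]
[0.576 0.043 0.112] -6.6 [  0.6  15.3  80.3  -0.   84.4 -82.8]
[0.576 0.043 0.112] 13.4 [   0.6   15.3   80.3   -0.    84.4 -102.8]
[0.576 0.043 0.112] 33.4 [   0.6   15.3   80.3    0.    84.4 -122.8]
[0.508 0.077 0.112] -26.6 [  4.4   5.4  91.6  -0.   83.1 -59. ]
[0.508 0.077 0.112] -6.6 [  4.4   5.4  91.6  -0.   83.1 -79. ]
[0.508 0.077 0.112] 13.4 [  4.4   5.4  91.6  -0.   83.1 -99. ]
[0.456 0.132 0.112] -46.6 [ 11.6  -0.9  98.    0.   82.9 -31.8]
[0.456 0.132 0.112] -26.6 [ 11.6  -0.9  98.   -0.   82.9 -51.8]
[0.456 0.132 0.112] -6.6 [ 11.6  -0.9  98.   -0.   82.9 -71.8]
[0.426 0.201 0.112] -66.6 [20.8 -1.5 98.6 -0.  82.9 -2.6]
[0.426 0.201 0.112] -46.6 [ 20.8  -1.5  98.6   0.   82.9 -22.6]
[0.426 0.201 0.112] -26.6 [ 20.8  -1.5  98.6  -0.   82.9 -42.6]
[0.42  0.258 0.112] -81.6 [27.2  2.  95.1 -0.  82.9 18.8]
[0.42  0.258 0.112] -61.6 [27.2  2.  95.1 -0.  82.9 -1.2]
[0.42  0.258 0.112] -41.6 [ 27.2   2.   95.1  -0.   82.9 -21.2]
[0.423 0.288 0.112] -89.6 [30.1  5.1 91.9 -0.  83.  29.7]
[0.423 0.288 0.112] -69.6 [30.1  5.1 91.9  0.  83.   9.7]
[0.423 0.288 0.112] -49.6 [ 30.1   5.1  91.9  -0.   83.  -10.3]
[ 0.547 -0.354  0.07 ] 20.4 [ -36.2   28.9   68.     0.    83.1 -146.6]
[ 0.547 -0.354  0.2  ] 20.4 [ -36.2   24.3   59.     0.    96.7 -146.6]
[0.664 0.185 0.1  ] -5.6 [ 12.5  33.6  58.   -0.   88.4 -71.9]
```

```bash
python3 - <<'E'
from h import *
manip.movep([.5,.05,.28],eul(-6));o=manip.observe();print(o['time_s'],o['position'])
w,K,T=cam('wrist');cv2.imwrite('pics/w1.png',w);np.savez('w1.npz',K=K,T=T)
t,Kt,Tt=cam('top');s,Ks,Ts=cam('scene')
for z in (.15,.075):
  print([np.round(proj(k,tt,[.576,.0427,z]),1) for k,tt in ((K,T),(Kt,Tt),(Ks,Ts))])
E
```

```text
2.3 [0.49991382 0.05069276 0.27992281]
[array([315.6, 308.4]), array([299.8, 186.9]), array([304.7, 251. ])]
[array([315.5, 275.3]), array([301.3, 192.7]), array([305.7, 281.5])]<sys>:0: UserWarning: Gimbal lock detected. Setting third angle to zero since it is not possible to uniquely determine all angles.
```

View pics/w1.png

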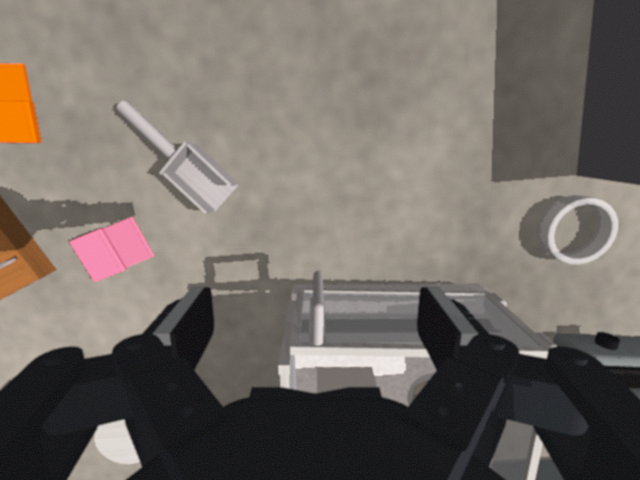

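```bash
python3 - <<'E'
from h import *
w=cv2.imread('pics/w1.png');crop(w,260,250,500,400,3.3,'pics/w1c.png')
s=cv2.imread('pics/scene0.png');crop(s,270,215,340,315,6,'pics/s_h.png')
E
```

```text
(no output)
```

View pics/w1c.png

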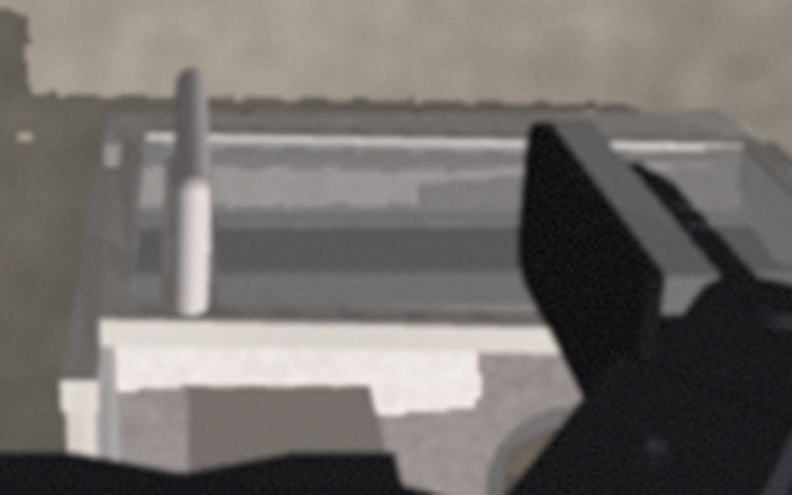

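View pics/s_h.png

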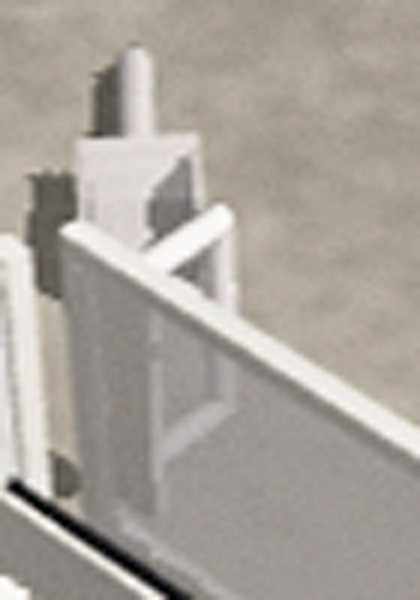

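```bash
python3 - <<'E' 2>/dev/null
from h import *
d=np.load('w1.npz');K,T=d['K'],d['T']
t,Kt,Tt=cam('top');s,Ks,Ts=cam('scene')
print(onz(K,T,(319,305),.15),onz(K,T,(317.8,272.5),.075),onz(Ks,Ts,(308,250.5),.15))
print(tri((K,T,(319,305)),(Ks,Ts,(308,250.5))))
u=lambda p:(260+p[0]/3.3,250+p[1]/3.3)
# gate top edge, back side/free end and along; case front right cheek corner top
for n,p,z in (('gate free top-front',(100,320),.158),('gate top front2',(520,325),.158),('gate free top-back',(100,345),.158),('gate top back2',(520,353),.158),('cheek corner',(62,381),.156)):
  print(n,onz(K,T,u(p),z))
E
```

```text
[0.57306471 0.04602583 0.15      ] [0.57301521 0.04550744 0.075     ] [0.57151426 0.04668016 0.15      ]
(array([0.57234241, 0.04659527, 0.15073734]), [np.float64(0.0006124901633573938), np.float64(0.0006124901633574998)])
gate free top-front [0.60699774 0.01707565 0.158     ]
gate top front2 [0.62003752 0.12882339 0.158     ]
gate free top-back [0.61465054 0.01613497 0.158     ]
gate top back2 [0.62872587 0.1286261  0.158     ]
cheek corner [0.62625688 0.00407171 0.156     ]
```

```bash
cat > s2.py <<'E'
from h import *
manip.line_to([.573,.046,.108],eul(-6.7),max_speed=.2)
print(manip.observe()['time_s'],manip.observe()['ft_force'])
manip.close_gripper(30)
o=manip.observe();print(o['time_s'],o['finger_gap'],o['ft_force'])
h=np.array([.637,.2535]);r=np.array([.573,.046])-h
for th in np.arange(10,81,10):
    a=-np.radians(th);M=np.array([[np.cos(a),-np.sin(a)],[np.sin(a),np.cos(a)]])
    p=h+M@r
    manip.line_to([*p,.108],eul(-6.7-th),max_speed=.15)
    o=manip.observe();print(th,o['time_s'],np.round(o['position'],3),np.round(o['ft_force'],1),round(o['finger_gap'],3))
    if np.linalg.norm(o['ft_force'])>50: print('STOP');break
w,K,T=cam('wrist');cv2.imwrite('pics/w2.png',w);np.savez('w2.npz',K=K,T=T)
t,K,T=cam('top');cv2.imwrite('pics/t2.png',t)
E
python3 s2.py 2>/dev/null
```

```text
3.6333 [-0.19702923  0.49331082  0.28881026]
4.3083 0.10644830007007815 [-1.48968693 -3.3216259   1.98702964]
10 4.7083 [0.538 0.06  0.108] [-0.5 -1.3  1.5] 0.102
20 5.1083 [0.507 0.08  0.108] [1.5 1.3 0.9] 0.106
30 5.5083 [0.479 0.106 0.108] [ 4.1  3.7 -0.2] 0.108
40 5.9083 [0.456 0.136 0.108] [ 5.5  3.9 -1.4] 0.104
50 6.3083 [0.438 0.169 0.108] [ 6.1  3.4 -1.3] 0.106
60 6.7083 [0.427 0.205 0.108] [ 5.1  1.3 -1.3] 0.108
70 7.1083 [0.422 0.243 0.108] [ 6.4  1.2 -1.4] 0.112
80 7.5083 [0.423 0.28  0.108] [ 5.7 -0.3 -0.9] 0.104
```

View pics/t2.png

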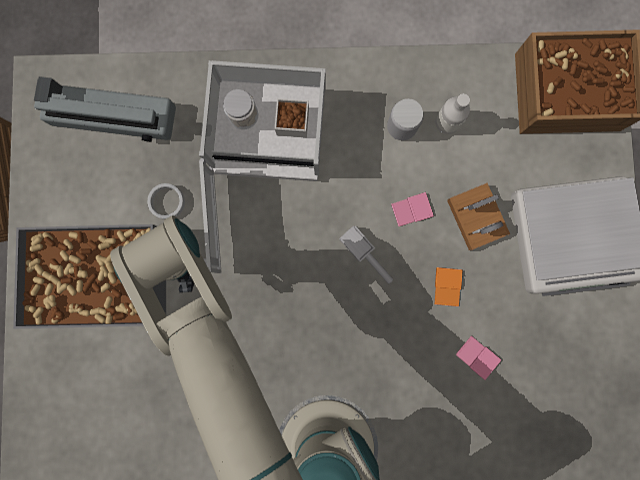

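```bash
cat > s3.py <<'E'
from h import *
manip.open_gripper()
p=manip.observe()['position']
manip.line_to([p[0],p[1],.23],max_speed=.25)
manip.movep([.575,.18,.27],eul(-5.6))
manip.pause(.15)
o=manip.observe();print(o['time_s'],o['position'],o['ft_force'])
w,K,T=cam('wrist');cv2.imwrite('pics/w3.png',w);np.savez('w3.npz',K=K,T=T)
E
python3 s3.py 2>/dev/null
```

```text
10.6167 [0.57474065 0.18032777 0.26991997] [ 0.43028159 -0.85831227  0.5081818 ]
```

View pics/w3.png

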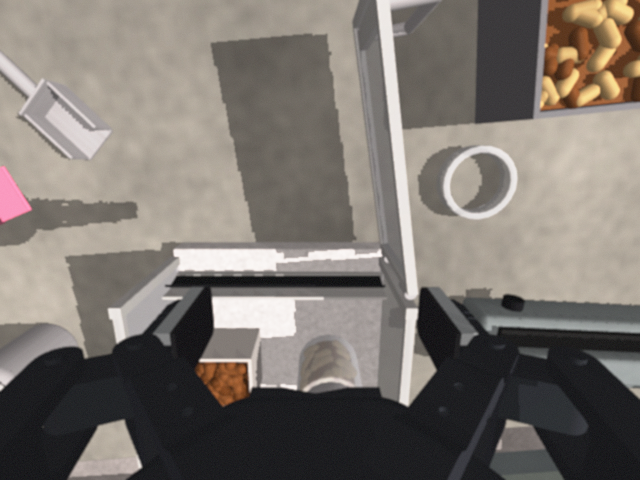

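```bash
python3 - <<'E'
from h import *
w=cv2.imread('pics/w3.png');crop(w,100,230,420,400,2.5,'pics/w3c.png');crop(w,260,260,400,320,5.7,'pics/w3d.png')
E
```

```text
(no output)
```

View pics/w3c.png

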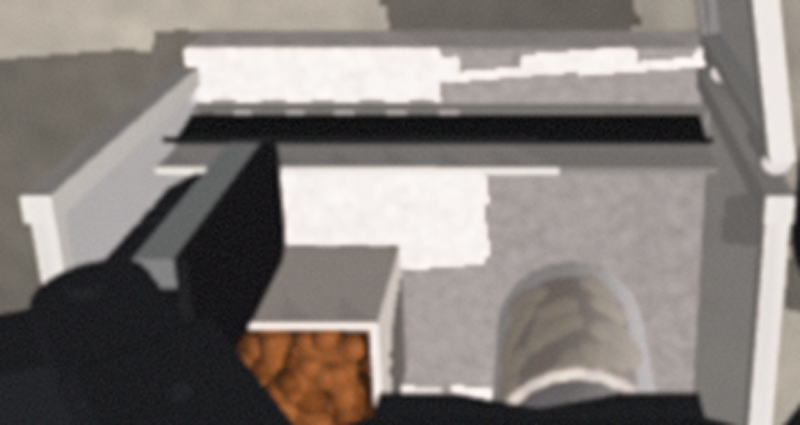

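View pics/w3d.png

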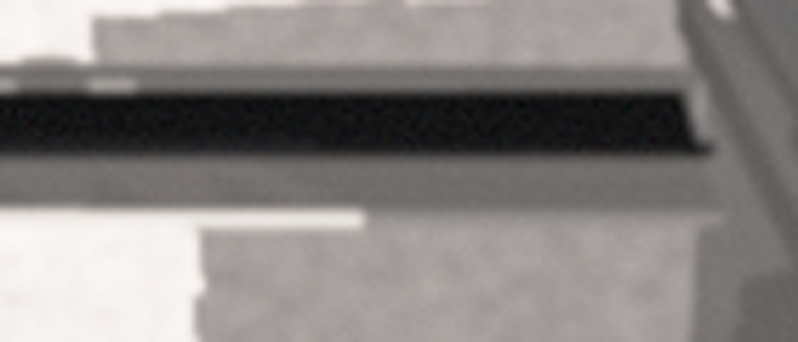

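```bash
python3 - <<'E' 2>/dev/null
from h import *
d=np.load('w3.npz');K,T=d['K'],d['T']
w=cv2.imread('pics/w3.png');g=cv2.cvtColor(w,cv2.COLOR_BGR2GRAY).astype(float)
# sub-pixel edge rows: plate top front edge (gray->light) near row 296, lip edge (black->gray) near 287
pe=[];le=[]
for c in range(215,380,3):
    col=g[:,c-1:c+2].mean(1);dd=np.gradient(col)
    r=np.arange(292,301);k=r[np.argmax(dd[r])];
    if dd[k]>4:pe.append((c,np.sum(r*np.clip(dd[r],0,None))/np.sum(np.clip(dd[r],0,None))))
    r=np.arange(283,291);le.append((c,np.sum(r*np.clip(dd[r],0,None))/np.sum(np.clip(dd[r],0,None))))
pe=np.array(pe);le=np.array(le)
for n,a,z in(('plate',pe,.084),('lip',le,.077)):
    P=np.array([onz(K,T,q,z) for q in a]);m,b=np.polyfit(P[:,1],P[:,0],1)
    print(n,len(a),'slope deg',np.degrees(np.arctan(m)),'x at y=.18',m*.18+b,'std',np.std(P[:,0]-m*P[:,1]-b))
u=lambda p,o,k:((p[0]+.5)/k-.5+o[0],(p[1]+.5)/k-.5+o[1])
print('R end',onz(K,T,u((719,207),(260,260),5.7),.084),'L end',onz(K,T,u((155,168),(100,230),2.5),.084))
print('hinge top, right cheek',onz(K,T,u((778,195),(100,230),2.5),.156), 'left cheek',onz(K,T,u((22,197),(100,230),2.5),.156))
# jar
print('jar base L,R edges', [onz(K,T,u(p,(100,230),2.5),.1) for p in((500,330),(650,330))])
E
```

```text
plate 55 slope deg 5.936619657557452 x at y=.18 0.6679996286918138 std 0.0003451079820071632
lip 55 slope deg 5.605389675809095 x at y=.18 0.6596222632195434 std 8.327226088762337e-05
R end [0.67319074 0.24456293 0.084     ] L end [0.65172916 0.01047695 0.084     ]
hinge top, right cheek [0.64937245 0.25213241 0.156     ] left cheek [0.62604056 0.00290139 0.156     ]
jar base L,R edges [array([0.73250319, 0.14808139, 0.1       ]), array([0.73859107, 0.21121094, 0.1       ])]
```

```bash
cat > s4.py <<'E'
from h import *
manip.movep([.492,-.374,.24],eul(20.4))
manip.pause(.15)
o=manip.observe();print(o['time_s'],o['position'],o['ft_force'])
w,K,T=cam('wrist');cv2.imwrite('pics/w4.png',w);np.savez('w4.npz',K=K,T=T)
E
python3 s4.py 2>/dev/null
```

```text
12.8333 [ 0.49246034 -0.37337169  0.240103  ] [0.43118391 0.48128331 0.09750304]
```

View pics/w4.png

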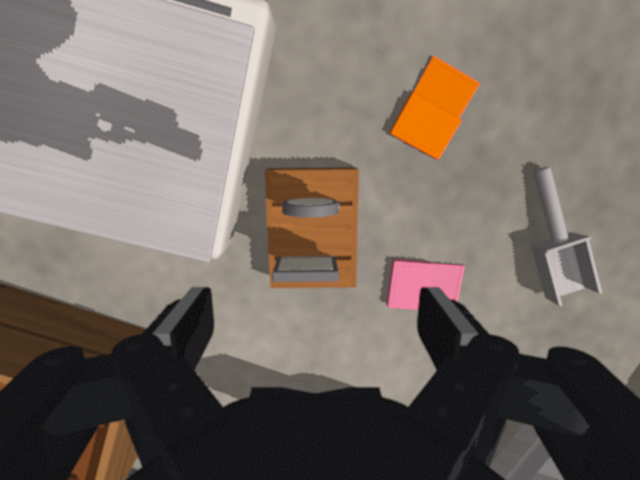

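```bash
python3 - <<'E' 2>/dev/null
from h import *
w=cv2.imread('pics/w4.png');crop(w,200,150,380,310,4.4,'pics/w4c.png')
E
```

```text
(no output)
```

View pics/w4c.png

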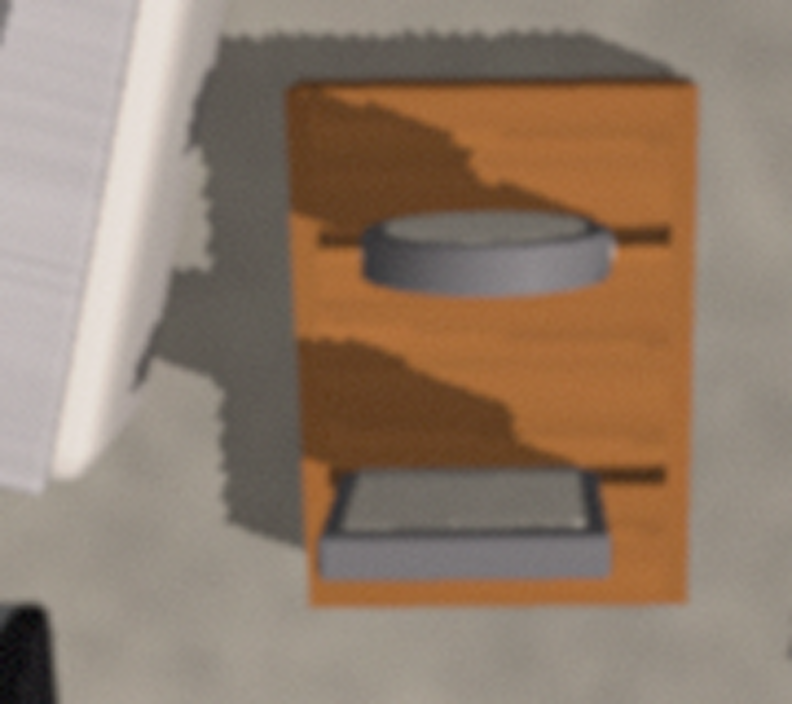

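```bash
python3 - <<'E' 2>/dev/null
from h import *
d=np.load('w4.npz');K,T=d['K'],d['T']
u=lambda p:((p[0]+.5)/4.4-.5+200,(p[1]+.5)/4.4-.5+150)
P={n:onz(K,T,u(p),.098) for n,p in dict(fl=(322,537),fr=(610,537),br=(610,577),bl=(322,577)).items()}
for n,p in P.items():print(n,p)
print('len',np.linalg.norm(P['bl']-P['br']),np.linalg.norm(P['fl']-P['fr']),'thk',np.linalg.norm(P['fl']-P['bl']))
for a,b in(('br','bl'),('fr','fl')):
    v=P[a]-P[b];print('yaw',np.degrees(np.arctan2(-v[0],v[1])))
print('centre',sum(P.values())/4)
Q=[onz(K,T,u(p),.03) for p in((310,606),(686,602),(695,84),(288,84))];print('rack',np.mean(Q,0),Q)
v=Q[1]-Q[0];print(np.degrees(np.arctan2(-v[0],v[1])));v=Q[1]-Q[2];print(np.degrees(np.arctan2(v[1],v[0])),np.linalg.norm(v))
s=[onz(K,T,u(p),.03) for p in((330,475),(665,475))];print('slot',s)
E
```

```text
fl [ 0.54946022 -0.39264649  0.098     ]
fr [ 0.5290283  -0.33808073  0.098     ]
br [ 0.53715976 -0.3348688   0.098     ]
bl [ 0.55775001 -0.38985434  0.098     ]
len 0.05871429439368607 0.0582656420660609 thk 0.008747382154605176
yaw 20.52925048281149
yaw 20.528210183845804
centre [ 0.54334957 -0.36386259  0.098     ]
rack [ 0.51926491 -0.36721569  0.03      ] [array([ 0.59728836, -0.38831209,  0.03      ]), array([ 0.56278248, -0.29931291,  0.03      ]), array([ 0.44204405, -0.34666122,  0.03      ]), array([ 0.47494476, -0.43457652,  0.03      ])]
21.191817196051332
21.412928331542236 0.12969051578570712
slot [array([ 0.56210229, -0.39485935,  0.03      ]), array([ 0.53301054, -0.31716004,  0.03      ])]
```

```bash
cat > s5.py <<'E'
from h import *
manip.movep([.544,-.3637,.13],eul(20.7))
manip.line_to([.544,-.3637,.056],max_speed=.12)
manip.pause(.1)
f0=manip.observe()['ft_force']
manip.close_gripper(80)
o=manip.observe();print(o['time_s'],o['position'],o['finger_gap'],o['ft_force']-f0)
w,K,T=cam('wrist');cv2.imwrite('pics/w5.png',w)
if .6<o['finger_gap']<.8:
    manip.line_to([.544,-.3637,.2],max_speed=.12)
    manip.pause(.25)
    o=manip.observe();print(o['time_s'],o['position'],o['finger_gap'],o['ft_force'])
    w,K,T=cam('wrist');cv2.imwrite('pics/w6.png',w)
    w,K,T=cam('scene');cv2.imwrite('pics/s6.png',w);crop(w,90,110,270,250,4.4,'pics/s6c.png')
E
python3 s5.py 2>/dev/null
```

```text
14.6667 [ 0.5444483  -0.36407953  0.05708696] 0.6883154077967635 [ 0.01608729 -0.15674679  4.95054649]
16.3167 [ 0.54389519 -0.36361743  0.19951786] 0.6874907939765148 [-0.39846143 -0.04583066  0.34388799]
```

View pics/w6.png

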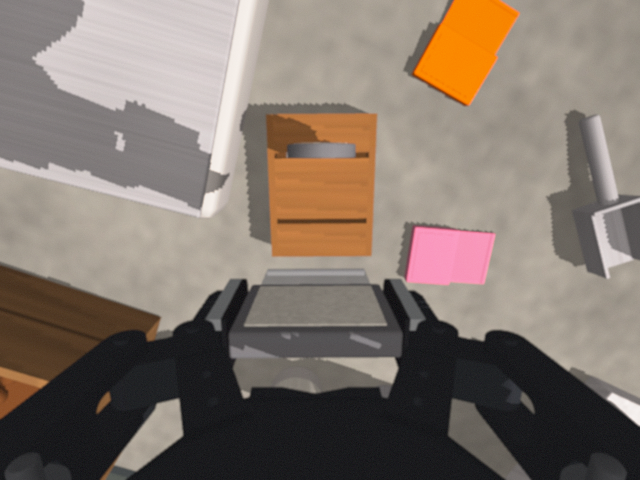

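View pics/s6c.png

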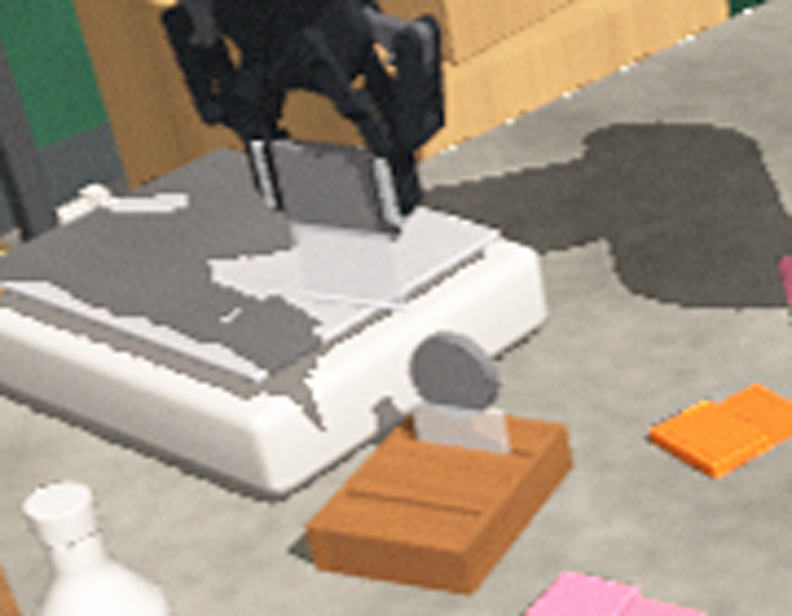

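```bash
python3 - <<'E' 2>/dev/null
from h import *
w=cv2.imread('pics/w6.png');crop(w,220,255,410,375,4.2,'pics/w6c.png')
E
```

```text
(no output)
```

View pics/w6c.png

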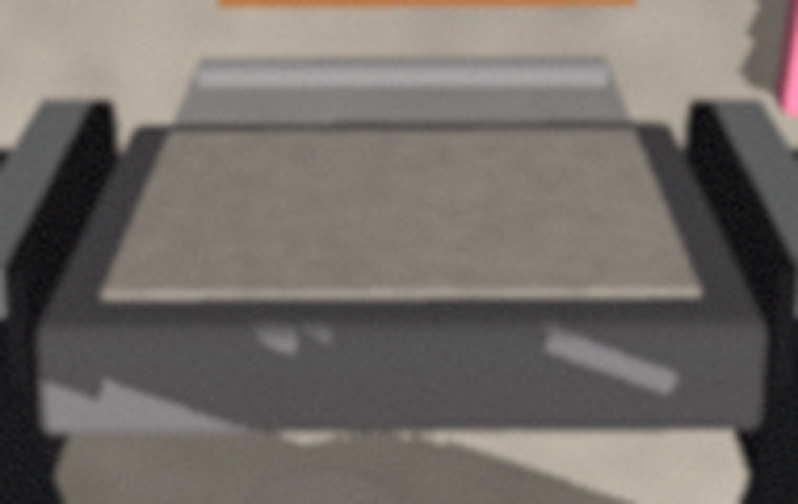

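```bash
python3 - <<'E' 2>/dev/null
from h import *
c=manip.camera('wrist');M=np.array(c['mount']);f=240/np.tan(np.radians(c['vfov']/2))
K=np.array([[f,0,c['cx']],[0,f,c['cy']],[0,0,1.]])
u=lambda p:((p[0]+.5)/4.2-.5+220,(p[1]+.5)/4.2-.5+255)
# camera right = tool y = world y(left at psi) -> holder y same sign
obj=[(-8,-30,86),(-8,30,86),(2,-30,86),(2,30,86),(-8,-30,40),(-8,30,40),(-1.5,-28,.5),(-1.5,28,.5)]
im=[(42,322),(764,322),(44,430),(760,430),(135,127),(670,127),(197,62),(607,62)]
for sel in (range(8),range(6)):
    o=np.array([obj[i] for i in sel],float)/1000;q=np.array([u(im[i]) for i in sel])
    ok,rv,tv=cv2.solvePnP(o,q,K,None);Rm=cv2.Rodrigues(rv)[0]
    pr,_=cv2.projectPoints(o,rv,tv,K,None);print('resid px',np.abs(pr[:,0]-q).max())
    Rt=M[:3,:3]@Rm;t=(M@np.append(tv[:,0],1))[:3]
    print('origin in tool mm',t*1000);print('axes x,y,z of holder in tool',np.round(Rt,3).tolist())
E
```

```text
resid px 1.6577960417852182
origin in tool mm [47.84990596 -0.14620275  8.81072093]
axes x,y,z of holder in tool [[-0.055, 0.0, -0.998], [0.001, 1.0, 0.0], [0.998, -0.001, -0.055]]
resid px 0.9643753947410119
origin in tool mm [47.89500193 -0.11034943 10.05599265]
axes x,y,z of holder in tool [[-0.07, -0.0, -0.998], [0.001, 1.0, -0.0], [0.998, -0.001, -0.07]]
```

```bash
cat >> h.py <<'E'
def eulp(psi,tilt):  # tilt rad, about y after yaw frame
    M=Ro.from_euler('z',psi,degrees=True).as_matrix()@Ro.from_euler('y',tilt).as_matrix()@att(0)
    return Ro.from_matrix(M).as_euler('xyz',degrees=True)
def tcp_for(foot,psi,tilt,off=(.045,0,.0093)):
    return np.asarray(foot)-R(eulp(psi,tilt))@np.array(off)
E
cat > s6.py <<'E'
from h import *
e=eulp(-5.6,.06)
p=tcp_for([.6647,.1855,.098],-5.6,.06);print(p)
q=manip.observe()['position']
manip.line_to([q[0],q[1],.25],max_speed=.2)
manip.movep([p[0],p[1],.26],e)
manip.line_to(p,max_speed=.15)
manip.pause(.2)
o=manip.observe();print(o['time_s'],o['position'],o['finger_gap'],o['ft_force'])
w,K,T=cam('wrist');cv2.imwrite('pics/w7.png',w);np.savez('w7.npz',K=K,T=T);crop(w,180,230,480,380,2.6,'pics/w7c.png')
w,K,T=cam('scene');cv2.imwrite('pics/s7.png',w);crop(w,250,190,410,350,3.7,'pics/s7c.png')
w,K,T=cam('top');cv2.imwrite('pics/t7.png',w)
E
python3 s6.py 2>/dev/null
```

```text
[0.65814654 0.18614257 0.14347669]
20.0167 [0.65859974 0.18622457 0.14477499] 0.6874611029487462 [-0.23268984  0.57545185 -0.60107649]
```

View pics/w7c.png

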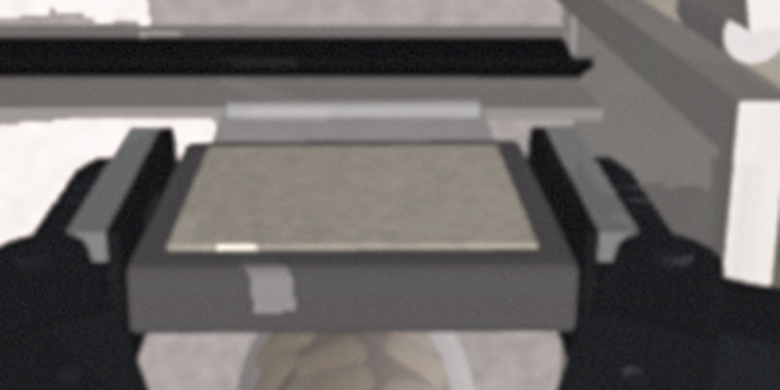

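View pics/s7c.png

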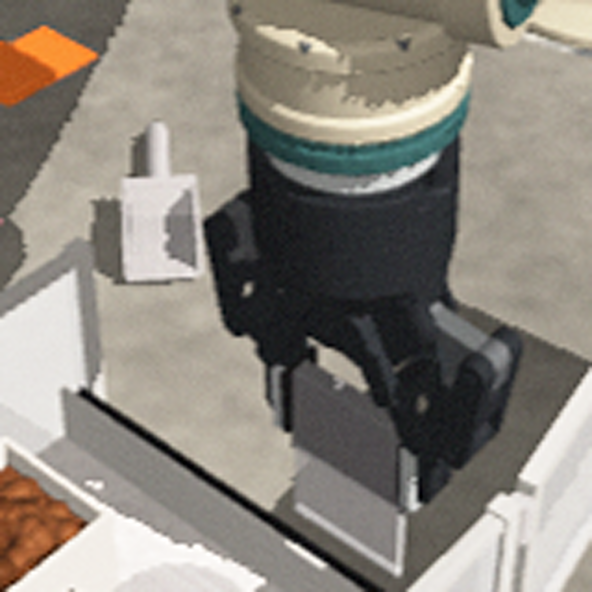

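View pics/t7.png

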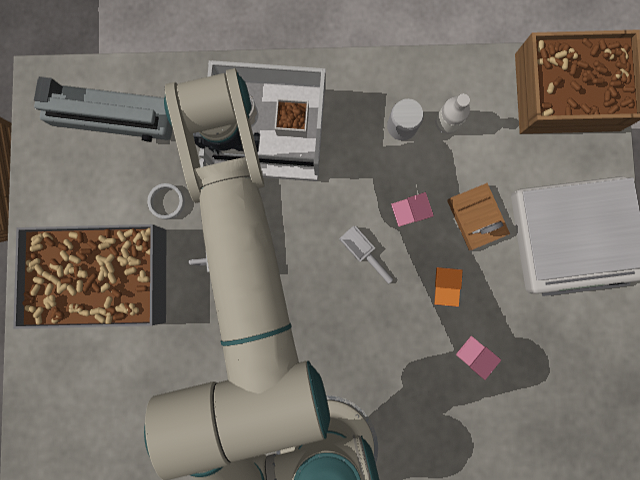

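```bash
python3 - <<'E' 2>/dev/null
from h import *
d=np.load('w7.npz');K,T=d['K'],d['T']
u=lambda p:((p[0]+.5)/2.6-.5+180,(p[1]+.5)/2.6-.5+230)
ax=np.array([.9952,-.0976,0]);ay=np.array([.0976,.9952,0])
g=cv2.cvtColor(cv2.imread('pics/w7.png'),cv2.COLOR_BGR2GRAY).astype(float)
for c in (210,222,235,262,280,300,315,330,345,365,390,405): print(c,g[255:283,c].astype(int).tolist())
for z in(.0985,.0995,.1005): print('foot',onz(K,T,u((227,101)),z)@ax,onz(K,T,u((480,101)),z)@ax)
print('plate L',onz(K,T,u((60,106)),.084)@ax,'R',onz(K,T,u((590,109)),.084)@ax)
print('plate L end y',onz(K,T,u((600,109)),.084)@ay-.117, 'foot y',(onz(K,T,u((227,101)),.099)+onz(K,T,u((480,101)),.099))@ay/2)
print('w3 plate',np.array([.6682,.1852,0])@ax)
E
```

```text
210 [23, 14, 23, 37, 70, 95, 107, 106, 110, 110, 108, 111, 109, 108, 108, 115, 136, 150, 153, 163, 202, 236, 246, 247, 245, 246, 246, 248]
222 [18, 18, 18, 36, 72, 97, 107, 108, 110, 108, 108, 109, 110, 110, 108, 116, 136, 150, 155, 166, 208, 241, 250, 249, 249, 248, 248, 249]
235 [22, 19, 20, 38, 69, 98, 106, 111, 109, 111, 108, 112, 112, 110, 111, 118, 137, 149, 153, 166, 203, 237, 245, 224, 156, 116, 111, 108]
262 [22, 18, 23, 39, 71, 98, 109, 110, 112, 110, 110, 111, 112, 111, 109, 116, 135, 151, 155, 157, 165, 188, 218, 231, 229, 221, 205, 188]
280 [30, 21, 20, 39, 71, 95, 110, 113, 114, 115, 117, 115, 118, 118, 138, 161, 178, 186, 187, 177, 161, 146, 136, 137, 139, 137, 138, 141]
300 [27, 15, 18, 38, 72, 99, 109, 112, 110, 108, 109, 109, 110, 120, 141, 162, 177, 187, 186, 176, 161, 146, 139, 137, 137, 138, 139, 132]
315 [25, 16, 21, 38, 73, 99, 110, 110, 109, 112, 110, 111, 111, 122, 142, 160, 175, 182, 179, 168, 150, 134, 136, 135, 136, 134, 138, 135]
330 [25, 18, 21, 41, 71, 98, 112, 110, 112, 110, 109, 110, 113, 122, 143, 163, 174, 182, 179, 169, 152, 138, 136, 135, 137, 138, 136, 136]
345 [21, 19, 14, 38, 71, 97, 109, 112, 110, 111, 110, 109, 113, 127, 148, 165, 175, 181, 176, 167, 150, 138, 137, 136, 135, 139, 137, 133]
365 [24, 21, 22, 32, 62, 90, 108, 112, 111, 113, 111, 110, 110, 113, 117, 124, 135, 141, 143, 142, 136, 136, 137, 136, 134, 137, 135, 134]
390 [22, 17, 15, 35, 59, 93, 110, 112, 113, 112, 110, 109, 108, 109, 110, 114, 128, 145, 149, 151, 155, 164, 162, 141, 109, 86, 74, 55]
405 [22, 43, 74, 101, 117, 122, 121, 118, 120, 114, 110, 109, 111, 110, 110, 113, 129, 143, 150, 149, 145, 134, 125, 123, 123, 121, 121, 120]
foot 0.6405719736815214 0.6405142072824246
foot 0.640242925521695 0.6401854587793419
foot 0.6399138773618688 0.6398567102762589
plate L 0.6466596566870726 R 0.6472960187837107
plate L end y 0.1925638600367447 foot y 0.2494401916893285
w3 plate 0.64691712
```

```bash
cat > s7.py <<'E'
from h import *
o=manip.observe();f0=o['ft_force'].copy() if hasattr(o['ft_force'],'copy') else np.array(o['ft_force'])
p=np.array([.65815,.18614,.14348])+.0015*np.array([.9952,-.0976,0])
manip.line_to(p,max_speed=.05)
z=p[2]
for zt in (.13,.122,.116):
    manip.line_to([p[0],p[1],zt],max_speed=.05)
    o=manip.observe();print(round(o['time_s'],2),zt,np.round(o['position'],4),np.round(o['ft_force']-f0,1))
z=zt
while z>.100:
    z-=.004;manip.line_to([p[0],p[1],z],max_speed=.04)
    o=manip.observe();F=o['ft_force']-f0;print(round(o['time_s'],2),round(z,4),np.round(o['position'],4),np.round(F,1),round(o['finger_gap'],3))
    if F[2]>22 or np.hypot(F[0],F[1])>20:print('stop');break
E
python3 s7.py 2>/dev/null
```

```text
20.83 0.13 [0.6593 0.186  0.1292] [-0.   0.8  0.3]
21.14 0.122 [0.6594 0.1859 0.1214] [1.5 1.6 0.1]
21.41 0.116 [0.6599 0.1859 0.1158] [1.5 1.3 0.9]
21.66 0.112 [0.6601 0.1859 0.1123] [3.  0.1 1.1] 0.692
21.91 0.108 [0.6599 0.1858 0.1077] [5.3 1.4 0.4] 0.688
22.16 0.104 [0.6598 0.1856 0.1032] [ 5.2 -0.4 -0.9] 0.689
22.41 0.1 [0.6598 0.185  0.099 ] [ 6.1 -2.2 -0.6] 0.69
```

```bash
python3 - <<'E' 2>/dev/null
from h import *
manip.pause(.1);o=manip.observe();print(o['position'],o['ft_force'])
w,K,T=cam('wrist');np.savez('w8.npz',K=K,T=T);cv2.imwrite('pics/w8.png',w);crop(w,180,200,480,380,2.6,'pics/w8c.png')
w,K,T=cam('scene');cv2.imwrite('pics/s8.png',w);crop(w,250,220,410,380,3.7,'pics/s8c.png')
E
```

```text
[0.65974145 0.18505384 0.0990283 ] [ 4.28855948 -4.06334385 -1.12509746]
```

View pics/w8c.png

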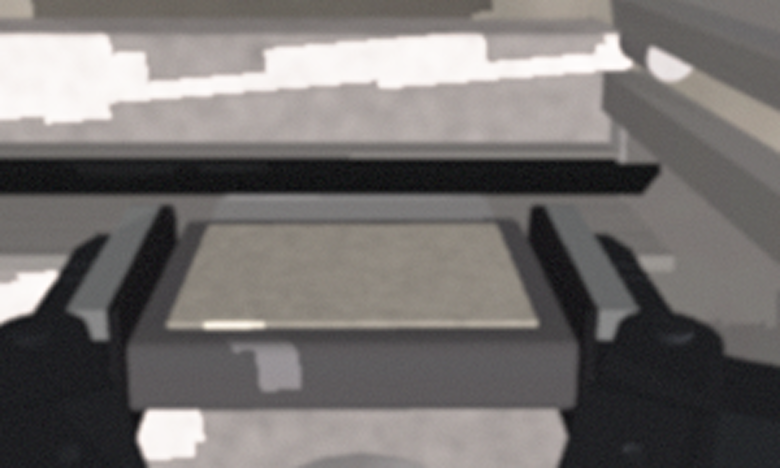

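View pics/s8c.png

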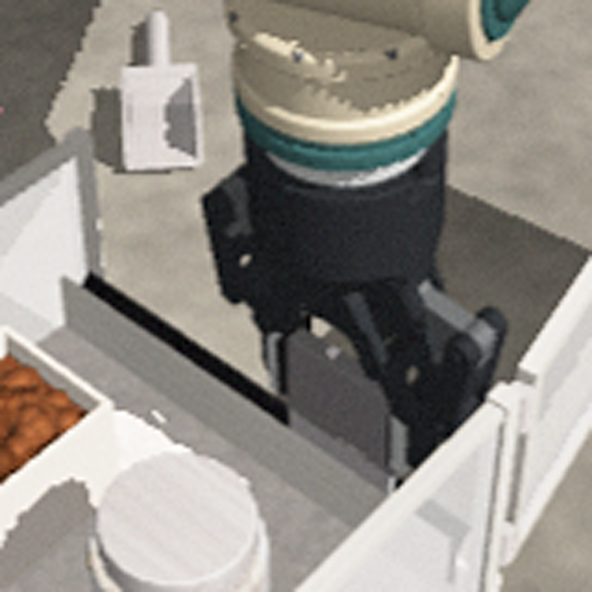

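```bash
cat > s8.py <<'E'
from h import *
f0=np.array([-0.23,.58,-.60])
p=np.array([.65815,.18614,.1])+.0015*np.array([.9952,-.0976,0]);z=.1
while z>.080:
    z-=.0015;manip.line_to([p[0],p[1],z],max_speed=.03);manip.pause(.08)
    o=manip.observe();F=o['ft_force']-f0;print(round(o['time_s'],2),round(z,4),np.round(o['position'],4),np.round(F,1),round(o['finger_gap'],3))
    if F[2]>16 or np.hypot(F[0],F[1])>20:print('stop');break
E
python3 s8.py 2>/dev/null
```

```text
22.94 0.0985 [0.66   0.1849 0.0979] [ 5.9 -4.3  0.4] 0.688
23.27 0.097 [0.6599 0.1848 0.0964] [ 6.  -5.9  1.1] 0.691
23.61 0.0955 [0.66   0.1846 0.0949] [ 6.2 -4.6 -0.1] 0.685
23.94 0.094 [0.6604 0.1847 0.0935] [ 8.5 -4.  -0.7] 0.692
24.27 0.0925 [0.6605 0.1847 0.0923] [ 8.9 -4.9  0.2] 0.688
24.61 0.091 [0.6605 0.1845 0.0909] [ 7.  -4.7  1.3] 0.687
24.94 0.0895 [0.6606 0.1845 0.0904] [ 6.1 -5.8  6. ] 0.694
25.27 0.088 [0.6607 0.1845 0.0903] [ 2.9 -7.5 11. ] 0.687
25.61 0.0865 [0.6609 0.1845 0.0903] [ 1.2 -8.1 15.9] 0.69
25.94 0.085 [0.661  0.1845 0.0902] [-2.2 -8.5 21.9] 0.688
stop
```

```bash
python3 - <<'E' 2>/dev/null
from h import *
o=manip.observe();print(o['position'],o['ft_force'],o['torque'],o['ee_rot'])
w,K,T=cam('wrist');np.savez('w9.npz',K=K,T=T);cv2.imwrite('pics/w9.png',w)
w,K,T=cam('scene');crop(w,250,220,410,380,3.7,'pics/s9c.png')
w,K,T=cam('top');cv2.imwrite('pics/t9.png',w);crop(w,150,50,350,290,2.5,'pics/t9c.png')
E
```

```text
[0.66101543 0.18449752 0.09024408] [-2.44092125 -7.91863467 21.30936787] [-1.09237598  0.7722819  -0.06008974] [-179.27071521   86.84873329  175.03201385]
```

View pics/w9.png

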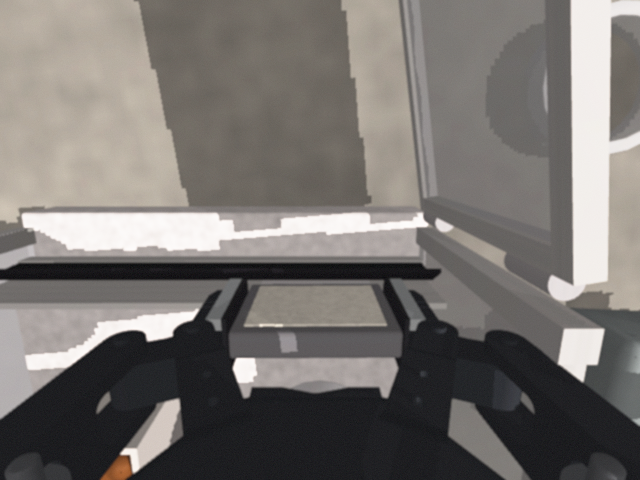

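View pics/s9c.png

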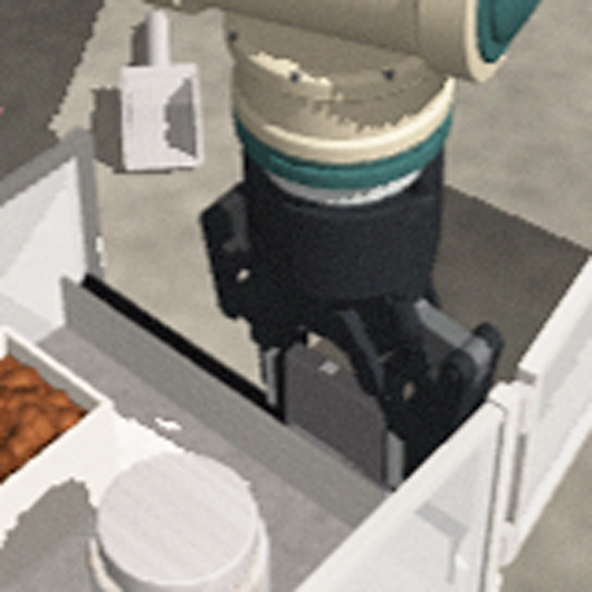

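View pics/t9c.png

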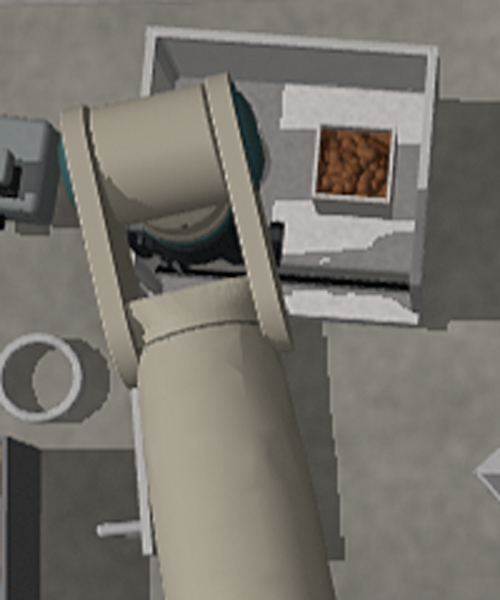

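```bash
cat > s9.py <<'E'
from h import *
f0=np.array([-0.23,.58,-.60])
ay=np.array([.0976,.9952,0])
p=np.array([.65815,.18614,.085])+.0015*np.array([.9952,-.0976,0])
for k in (.0015,.003):
    manip.line_to(p-k*ay,max_speed=.03);manip.pause(.2)
    o=manip.observe();print(round(o['time_s'],2),np.round(o['position'],4),np.round(o['ft_force']-f0,1),np.round(o['torque'],2))
w,K,T=cam('wrist');np.savez('w10.npz',K=K,T=T);cv2.imwrite('pics/w10.png',w);crop(w,200,240,440,380,3.3,'pics/w10c.png')
E
python3 s9.py 2>/dev/null
```

```text
26.54 [0.6609 0.1844 0.0902] [-0.9 -4.  21.1] [-0.49  0.54 -0.18]
26.99 [0.6608 0.1842 0.0903] [-0.1  0.7 21.1] [ 0.31  0.27 -0.25]
```

View pics/w10c.png

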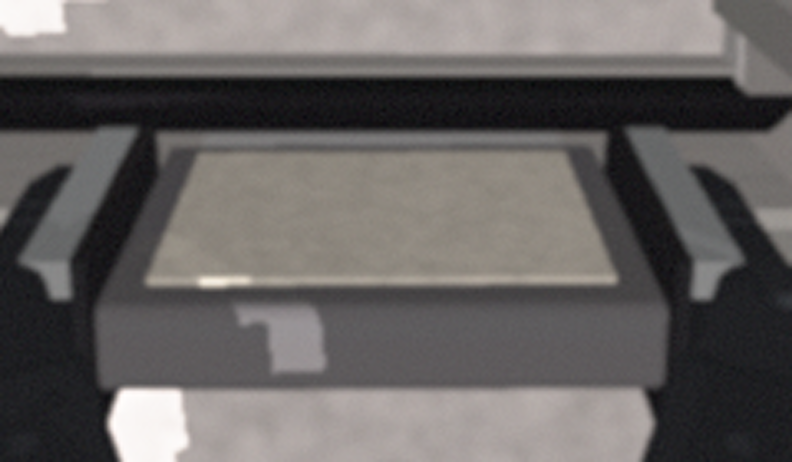

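```bash
python3 - <<'E' 2>/dev/null
from h import *
d=np.load('w10.npz');K,T=d['K'],d['T']
u=lambda p:((p[0]+.5)/3.3-.5+200,(p[1]+.5)/3.3-.5+240)
o=np.array([(-8,-30,86),(-8,30,86),(2,-30,86),(2,30,86),(-8,-30,40),(-8,30,40)],float)/1000
q=np.array([u(p) for p in((97,303),(667,303),(99,387),(665,387),(168,150),(593,150))])
ok,rv,tv=cv2.solvePnP(o,q,K,None);Rm=cv2.Rodrigues(rv)[0]
W=T[:3,:3]@Rm;t=(T@np.append(tv[:,0],1))[:3]
print('holder origin',t,'z axis',W[:,2],'yaw',np.degrees(np.arctan2(W[1,0],W[0,0])))
v=t-np.array([.6625,.1275,.084]);a=np.radians(5.6);print('case x',-.075+v[0]*np.cos(a)-v[1]*np.sin(a),'y',v[0]*np.sin(a)+v[1]*np.cos(a))
# case-relative plate edge check in same frame
print(onz(K,T,u((760,210)),.084)@np.array([.9952,-.0976,0]))
t_,K2,T2=cam('top');print(manip.observe()['time_s'])
# gate angle: free-end top corner & hinge from top crop t9c (2.5, 150,50)
uu=lambda p:((p[0]+.5)/2.5-.5+150,(p[1]+.5)/2.5-.5+50)
g=onz(K2,T2,uu((148,554)),.158);h=np.array([.637,.2535]);dv=g[:2]-h;print('gate end',g,np.linalg.norm(dv),'open rad',np.arctan2(-dv[0],-dv[1])-np.radians(5.6))
E
```

```text
holder origin [0.66842387 0.18290121 0.04258617] z axis [-0.02037856  0.00340849  0.99978653] yaw -5.638031319958425
case x -0.07451061128360142 y 0.055714870184184216
0.6471735630502273
27.0917
gate end [0.40099225 0.23549931 0.158     ] 0.2366932243930997 open rad 1.3969336804644028
```

```bash
python3 - <<'E' 2>/dev/null
from h import *
o=manip.observe();print(o['time_s'],o['position'],o['ft_force'],o['finger_gap'])
manip.hand_in()
E
```

```text
27.0917 [0.66080818 0.18422216 0.09022786] [-1.10976587  0.95720719 19.93685431] 0.6868300180710717
the job is handed in; nothing more can be done
```

I swung the gate open by its handle. I then gripped the rectangular grey holder (not the round ticket or the orange and pink ones) by its side edges, lifted it out of the rack and pressed it down behind the lip in front of the jar. I handed in at 27.1 s of the 58 s allowed, still gripping and pressing; no verdict is reported.

**Last checks before handing in:**
- **Gate:** it measured about 1.40 rad open in the top view.
- **Seating:** the foot went behind the black lip and stopped dead at a height I work out as about 44.7 mm, against the rail bottom at 45 mm.
- **Position and attitude:** the holder is about 56 mm along the rail, with the jar at about 58 mm. It tilts about 0.02 rad and is square to within 0.1°, with the card facing the robot.
- **Force:** the upward force on the tool was a steady 20 to 21 N, mostly the press on the rail bottom, since the way in through the lip took next to none.

**Checks that disagreed:**
- **Wrist-camera pose:** it put the underside at 42.6 mm and the holder 2.5 mm too far back (x = -74.5 mm, where lying against the back plate gives -77 mm). A camera bias is likely, because the same method read about 3 mm low before insertion. That x reading is 0.5 mm inside the limit of -74 mm; I relied on the bottoming height and the foot visibly behind the lip.
- **Sideways force:** going in, a force of up to about 8.5 N built up, probably a knuckle near the left cheek. Moving the target 3 mm along the rail cleared it to under 1 N.

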